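# Cover the wax trees with their casting flasks

## Robot

A 6-joint arm with a two-finger parallel gripper is mounted at the origin on the work surface. World frame = base frame: x ahead of the robot, y to its left, z up, the work surface at z = 0. Lengths are in mm, angles in degrees, forces in N, time in s.
With the tool pointing down it reaches from about 250 to 800 mm from the base axis. Payload 3.9 kg.
Tool frame: the origin (TCP) lies on the front face of the gripper's body, between the roots of the fingers; the fingertips stand 73 mm ahead of it and the grasp point (between the pads) lies 54 mm ahead of it (r.tcp_to_grasp is the distance from the TCP to the grasp point, in mm); z points along the fingers, y is the line along which they close (so a half turn about z gives the same grasp; the last joint's range is limited). The gripper opens to 85 mm and grips with 20 to 120 N. Pads are 22 mm wide; open, the fingers measure 114 mm over their backs; the gripper's body (76 mm by 85 mm) begins 54 mm behind the grasp point. The pads swing forward as they close: fully open they stand 13 mm farther back than shut.
Start: joints at [-70.588, 14.897, -7.913, 67.191, 0, 90], TCP at [174.482, -495.148, 303.904] pointing down, gripper open.
Joint ranges: [-159.42, 159.42], [-47.68, 98.78], [-73.54, 78.23], [-108.79, 121.32], [-90, 84.71], [-180, 180]. Speed limits (degrees/s): [147.25, 147.25, 180, 180, 180, 180].

## Interface

Orientations are given as a 3x3 rotation matrix whose columns are the frame's x, y, z axes.
In Python, from bench import telemetry, eyes, job_done, r gives the robot as it stands.
- The arm moves only by the tool step_arm, never from a script. Its argument "motion" is a list that holds one entry, the list of rows, each a list of 7 numbers: the turn, a rotation vector about the world's x, y, z in rad, then the shift along the world's x, y, z in mm, then the closure, from 0 (fully open) to 1 (shut). In form: [[[wx, wy, wz, dx, dy, dz, gripper], ...]]. A call has 1 to 12 rows; each row is the pose to reach, as a shift and turn from the pose commanded when the call began; what a row does not reach only later rows make up. A row lasts 1/12 s, in which the tool goes at most 41.7 mm and 7.16 degrees, less where a joint would pass 70% of its speed; a pose out of reach is approached as far as the arm can. A call with a gripper value outside its range is refused whole. The fingers move at their own pace and stop on an object; "force" is the grip in N (left out, the last holds). Time passes only in rows, so rows that repeat a pose let the fingers close. It gives the time, the measured TCP pose, the force, the opening and the grip force at its end, in the units of the state.
- telemetry.get_obs(): the state, without advancing time (a new reading comes with each control period).
- eyes.snapshot(name): name is "side" or "top"; returns (picture, depth): 400x640x3 uint8, red, green, blue; 400x640 float32, mm along the optical axis (not along the pixel's ray), 0 where there is no reading.
- eyes.camera_model(name): a dict with "K" (3x3 intrinsics, pixels), "R" (3x3) and "t" (3): a world point X has camera coordinates R X + t. Camera axes: x right, y down, z forward; pixel columns grow to the right and rows downward; lengths in mm; the calibration is good to about 2 mm. A picture is of the moment at which its call begins. camera_model takes no time and is no camera call.
- job_done(): hands the job in; it is judged then, once.
The state is a dict: "time_s": time; "joints": joint angles; "joint_vel": joint speeds; "joint_torque": joint torques, N m; "tool_pos": TCP position; "ee_rot": TCP orientation; "contact_force": force on the tool from outside, world axes, zero at the start; "ft_torque": the same for the moment, N m; "finger_gap": opening from 0.0 (shut) to 1.0 (fully open); "grip_force": force on a finger pad.
Only numpy, scipy, OpenCV 4.12 (cv2) and the standard library are available. Lean on these libraries where they do the work, as an engineer would, in place of code of your own. Each camera call takes 0.05 s, during which the arm holds its last target. There are 200 camera calls.

## Task

Get the casting ready: pick out the three steel flasks and set each one over the wax tree on the sprue base made for its size (small on yellow, medium on red, large on blue), standing upright and fully down on the base's disc. Lower them gently, do not drop them or knock the bases or wax trees with the gripper, and leave the beaker, the brass tube and the caliper where they are.

Things in the scene. Friction and masses are not known exactly. Their poses are not given: they have to be found in the camera images.
- flask_small: The small casting flask: a bare steel tube, open at both ends, 42 mm outside diameter, wall 3 mm (bore 36 mm), 50 mm tall, loose, standing upright on the bench, about 130 g. Origin: centre of its lower end; z up along its axis.
- flask_medium: The medium casting flask: a bare steel tube, open at both ends, 54 mm outside diameter, wall 3 mm (bore 48 mm), 62 mm tall, loose, standing upright on the bench, about 210 g. Origin: centre of its lower end; z up along its axis.
- flask_large: The large casting flask: a bare steel tube, open at both ends, 66 mm outside diameter, wall 3 mm (bore 60 mm), 75 mm tall, loose, standing upright on the bench, about 350 g. Origin: centre of its lower end; z up along its axis.
- base_small: Yellow sprue base for the small flask, fixed: a disc 66 mm wide, 8 mm thick; on it a central dome 30 mm wide, straight-sided to 13 mm above the bench, tapering to 22 mm; on that a green wax tree at most 18 mm wide, tip 40 mm above the bench. The flask goes over both with 3 mm play all round and stands on the disc, lower end 8 mm above the bench. Origin: centre of the disc's underside; z up.
- base_medium: Red sprue base for the medium flask, fixed: a disc 78 mm wide, 8 mm thick; on it a central dome 42 mm wide, straight-sided to 13 mm above the bench, tapering to 22 mm; on that a green wax tree at most 24 mm wide, tip 50 mm above the bench. The flask goes over both with 3 mm play all round and stands on the disc, lower end 8 mm above the bench. Origin: centre of the disc's underside; z up.
- base_large: Blue sprue base for the large flask, fixed: a disc 90 mm wide, 8 mm thick; on it a central dome 54 mm wide, straight-sided to 13 mm above the bench, tapering to 22 mm; on that a green wax tree at most 30 mm wide, tip 62 mm above the bench. The flask goes over both with 3 mm play all round and stands on the disc, lower end 8 mm above the bench. Origin: centre of the disc's underside; z up.
- beaker: Bystander: orange plastic beaker, closed bottom, 62 mm across the rim, 70 mm tall, loose, standing upright. Origin: centre of its underside.
- brass_tube: Bystander: brass tube, 48 mm outside diameter, 55 mm tall, 5 mm wall, loose, standing upright; it is not a flask. Origin: centre of its lower end.
- caliper: Bystander: steel vernier caliper lying flat on the bench beyond the other things, 220 mm long along its x, jaws at its -x end reaching 50 mm to its -y side, up to 9 mm thick. Origin: middle of the beam's underside.

How it is judged:
By the outcome, as a careful person would: the job done as asked, in the order asked, and still so for the second after the job is handed in, with the robot touching nothing.
It also fails if it takes over 83 s, if anything falls off the work surface, if the arm or the gripper's body presses on something with over 40 N, if the wrist force passes 120 N, or if a joint passes its speed limit or range.

## Working session

There is one attempt and no reset: what is moved stays moved. The work goes in short steps, Python scripts to look and compute and a tool call to move; the robot and the scene stay as the last step left them, time stands still between calls to the robot, and variables do not carry over. Pictures are saved under pics/ and viewed, at most 14 in all, crops included, and the job is handed in when it is done.

Besides the shell and the picture viewer there is one more tool, called after ">>>" by a JSON object that holds its "api" and its "payload". step_arm: Moves the arm, as the interface text tells. Its arguments: {"type":"object","properties":{"motion":{"type":"array"},"force":{"type":"number"}},"required":["motion"]}

```bash
ls; mkdir -p pics
python3 - <<'E'
from bench import telemetry, eyes, r
import cv2,numpy as np
for n in("top","side"):
    p,d=eyes.snapshot(n); cv2.imwrite(f"pics/{n}0.png",p[:,:,::-1]); np.savez(f"{n}0.npz",p=p,d=d)
    m=eyes.camera_model(n); print(n,np.round(m["K"],1).tolist(),np.round(m["R"],3).tolist(),np.round(m["t"],1), (-np.array(m["R"]).T@m["t"]).round())
o=telemetry.get_obs();print(o["time_s"],o["tool_pos"],np.round(o["ee_rot"],3).tolist(),r.tcp_to_grasp)
E
```

```text
pics
top [[395.2, 0.0, 319.4], [0.0, 395.2, 190.7], [0.0, 0.0, 1.0]] [[0.018, -1.0, 0.005], [-0.987, -0.018, -0.159], [0.159, -0.002, -0.987]] [-23.1 611.5 763.3] [483. -10. 851.]
side [[393.0, 0.0, 321.1], [0.0, 393.0, 205.7], [0.0, 0.0, 1.0]] [[-0.784, -0.621, -0.001], [-0.344, 0.435, -0.832], [0.518, -0.652, -0.554]] [476.5 235.4 628.8] [129. 603. 545.]
0.1 [ 174.31929687 -494.68428076  303.12470601] [[0.943, 0.332, -0.001], [0.332, -0.943, 0.002], [0.0, -0.002, -1.0]] 53.900000000000006
```

View pics/top0.png

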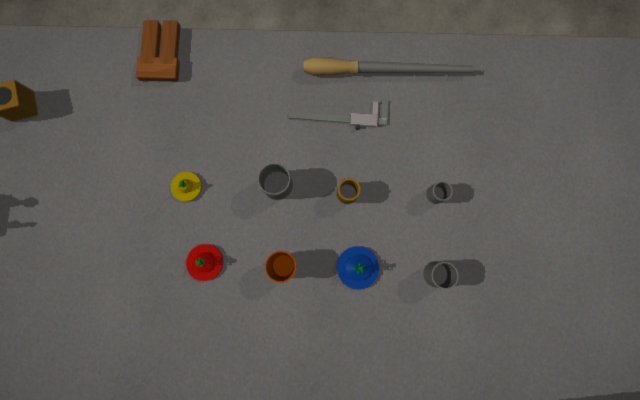

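View pics/side0.png

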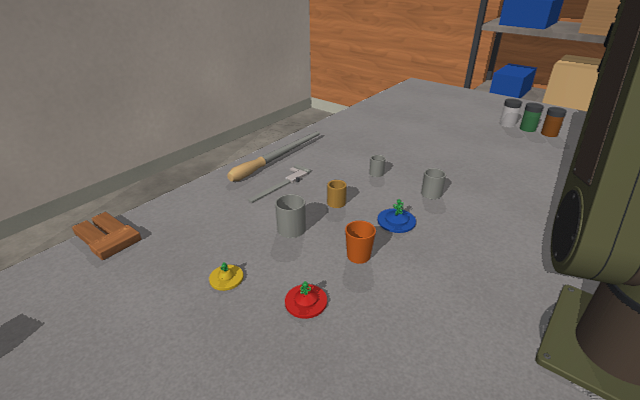

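The top view shows the bases at yellow (186,187), red (205,263) and blue (358,267). The flasks are large (275,180), medium (442,274) and small (440,192). The brass tube is at (348,190), the beaker at (281,267) and the caliper at (340,118). The side view shows the same layout with nothing occluded.

```bash
cat > h.py <<'E'
import numpy as np,cv2
from bench import eyes
from scipy.optimize import least_squares
def M(n):
    m=eyes.camera_model(n);return np.array(m["K"]),np.array(m["R"]),np.array(m["t"])
def ray(n,uv,z):
    K,R,t=M(n);uv=np.atleast_2d(np.asarray(uv,float))
    d=np.c_[uv,np.ones(len(uv))]@np.linalg.inv(K).T@R;c=-R.T@t
    return c+d*((z-c[2])/d[:,2])[:,None]
def cloud(n,d):
    K,R,t=M(n);v,u=np.mgrid[:d.shape[0],:d.shape[1]]
    X=np.stack([(u-K[0,2])/K[0,0]*d,(v-K[1,2])/K[1,1]*d,d],-1)
    return (X-t)@R
def circ(P,rad=None):
    c0=(P.max(0)+P.min(0))/2
    f=lambda q:np.hypot(P[:,0]-q[0],P[:,1]-q[1])-(q[2] if rad is None else rad)
    s=least_squares(f,[*c0[:2],30],loss="soft_l1",f_scale=1.5)
    return s.x.round(1),np.abs(s.fun).mean().round(2)
def base(n,p):
    hsv=cv2.cvtColor(p,cv2.COLOR_RGB2HSV);o={}
    for k,lo,hi in(("yellow",(24,150,60),(34,255,255)),("red",(0,200,60),(4,255,255)),("blue",(105,150,40),(125,255,255))):
        m=cv2.inRange(hsv,lo,hi);m[:140]=0
        if n=="side": m[:,470:]=0
        m=cv2.morphologyEx(m,cv2.MORPH_CLOSE,np.ones((5,5)))
        c=max(cv2.findContours(m,0,2)[0],key=cv2.contourArea)
        hull=cv2.convexHull(c)[:,0]; e=cv2.fitEllipse(c)
        P=ray(n,c[:,0],8)[:,:2]; o[k]=circ(P),ray(n,e[0],8)[0,:2].round(1)
    return o
E
python3 - <<'E'
from h import *
for n in("top","side"):
    z=np.load(f"{n}0.npz");p,d=z["p"],z["d"];print(n);[print(k,v) for k,v in base(n,p).items()]
    C=cloud(n,d)
    pts={"large":(275,180,75,33),"small":(440,192,50,21),"medium":(442,274,62,27),"brass":(348,190,55,24),"beaker":(281,267,70,31)}
    print("floor z",np.median(C[330:360,300:330,2]) if n=="top" else np.median(C[330:360,100:130,2]))
    for k,(u,v,h,rad) in pts.items():
        g=ray("top",(u,v),h)[0]
        s=(np.hypot(C[...,0]-g[0],C[...,1]-g[1])<60)&(abs(C[...,2]-h)<4)&(d>0)
        P=C[s]; print(k,g.round(),len(P),P[:,2].mean().round(1),circ(P),circ(P,rad-1.5),np.ptp(P,0).round())
z=np.load("top0.npz");C=cloud("top",z["d"]);s=C[100:130,285:392];q=s[s[...,2]>4];print("cal",q.min(0).round(),q.max(0).round())
E
```

```text
top
yellow ((array([623.5, 277. ,  31.9]), np.float64(0.72)), array([623.3, 277. ]))
red ((array([462.7, 226.9,  36.9]), np.float64(0.67)), array([462.4, 226.9]))
blue ((array([457.7, -95. ,  43.3]), np.float64(0.61)), array([457.4, -95. ]))
floor z -0.3444156834883265
large [628.  77.  75.] 151 74.2 (array([631.5,  80.2,  31.2]), np.float64(0.77)) (array([631.5,  80.2,  30. ]), np.float64(0.82)) [64. 64.  6.]
small [ 614. -260.   50.] 102 49.0 (array([ 617.4, -264.3,   19.2]), np.float64(0.87)) (array([ 617.4, -264.3,   30. ]), np.float64(0.88)) [40. 41.  7.]
medium [ 449. -255.   62.] 139 61.3 (array([ 447.4, -259.7,   25.2]), np.float64(0.78)) (array([ 447.4, -259.6,   30. ]), np.float64(0.82)) [50. 53.  7.]
brass [613. -70.  55.] 159 54.3 (array([616.2, -71.7,  21.3]), np.float64(1.24)) (array([616.2, -71.7,  30. ]), np.float64(1.51)) [46. 45.  6.]
beaker [457.  60.  70.] 156 69.4 (array([459.3,  61.7,  29.1]), np.float64(0.79)) (array([459.3,  61.6,  30. ]), np.float64(0.86)) [61. 59.  7.]
side
yellow ((array([620. , 281.9,  31.8]), np.float64(1.41)), array([619. , 282.9]))
red 
[... 260 characters left out ...]
) (array([630.3,  81.7,  30. ]), np.float64(1.03)) [66. 66.  7.]
small [ 614. -260.   50.] 60 49.5 (array([ 615.6, -263. ,   19.3]), np.float64(1.17)) (array([ 615.6, -263. ,   30. ]), np.float64(1.17)) [42. 44.  7.]
medium [ 449. -255.   62.] 100 61.4 (array([ 446.3, -258.8,   25.5]), np.float64(1.23)) (array([ 446.3, -258.8,   30. ]), np.float64(1.23)) [54. 55.  7.]
brass [613. -70.  55.] 109 54.3 (array([614.7, -70.2,  21.3]), np.float64(1.56)) (array([614.9, -70.4,  30. ]), np.float64(1.79)) [48. 49.  7.]
beaker [457.  60.  70.] 180 69.1 (array([457.7,  63.2,  29.1]), np.float64(0.92)) (array([457.7,  63.2,  30. ]), np.float64(0.99)) [61. 61.  6.]
cal [ 483. -161.    4.] [829.  59. 851.]
```

>>> {"api": "step_arm", "payload": {"motion": [[[0,0,-0.06,20,10,-3,0],[0,0,-0.12,55,29,-7,0],[0,0,-0.18,93,48,-11,0],[0,0,-0.24,130,68,-15,0],[0,0,-0.3,168,88,-20,0],[0,0,-0.339,205,107,-25,0],[0,0,-0.339,242,127,-30,0],[0,0,-0.339,280,147,-35,0],[0,0,-0.339,317,166,-40,0],[0,0,-0.339,355,186,-45,0],[0,0,-0.339,392,205,-50,0],[0,0,-0.339,422,221,-54,0]]]}}

```text
time_s: 1.1
tool_pos: [597.7, -272.8, 249.1]
ee_rot: [[1.0, 0.0, -0.001], [0.0, -1.0, 0.0], [-0.001, -0.0, -1.0]]
contact_force: [0.1, -0.4, -0.1]
finger_gap: 1.004
grip_force: 0.0
```

>>> {"api": "step_arm", "payload": {"motion": [[[0,0,0,12,6,0,0],[0,0,0,20,10.5,0,0],[0,0,0,20,10.5,0,0],[0,0,0,20,10.5,0,0],[0,0,0,20,10.5,0,0]]]}}

```text
time_s: 1.52
tool_pos: [614.9, -264.6, 250.1]
ee_rot: [[1.0, -0.002, -0.001], [-0.002, -1.0, -0.0], [-0.001, 0.0, -1.0]]
contact_force: [0.1, -0.0, 0.2]
finger_gap: 1.002
grip_force: 0.0
```

Run:
```python
from h import *
from bench import telemetry
o=telemetry.get_obs();print(o["time_s"],o["tool_pos"],np.round(o["ee_rot"],3).tolist(),o["joints"],o["contact_force"])
for n in("top","side"):
    p,d=eyes.snapshot(n);np.savez(f"{n}1.npz",p=p,d=d);cv2.imwrite(f"pics/{n}1.png",p[:,:,::-1])
C=cloud("side",np.load("side0.npz")["d"])
for k,x,y,rad in(("y",623,277,33),("r",462,227,39),("b",457,-95,45)):
    s=(np.hypot(C[...,0]-x,C[...,1]-y)<65)&(abs(C[...,2]-8)<3.5)
    m=s.astype(np.uint8);m=cv2.morphologyEx(m,cv2.MORPH_OPEN,np.ones((2,2)))
    P=C[s];print(k,len(P),np.round((P.max(0)+P.min(0))/2,1),np.ptp(P,0).round())
    c=max(cv2.findContours(m,0,2)[0],key=cv2.contourArea)[:,0];Q=ray("side",c,8)[:,:2];print(circ(Q))
    # front-edge
```

```text
1.5167 [ 614.94479474 -264.57161078  250.06156556] [[1.0, -0.002, -0.001], [-0.002, -1.0, -0.0], [-0.001, 0.0, -1.0]] [-2.32680856e+01  3.06437596e+01  8.78455838e+00  6.81932167e+01
 -2.98452139e-02  1.56828696e+02] [ 0.11840445 -0.01435289  0.1645644 ]
y 485 [622.8 279.3   7.9] [65. 65.  6.]
(array([618. , 280.1,  30.4]), np.float64(5.83))
r 753 [462.  228.9   8. ] [78. 78.  7.]
(array([458.3, 230.4,  37. ]), np.float64(5.76))
b 445 [457. -94.   8.] [90. 90.  7.]
(array([452.6, -91. ,  43.1]), np.float64(5.88))
```

>>> {"api": "step_arm", "payload": {"motion": [[[0,0,0.12,0,0,0,0],[0,0,0.24,0,0,0,0],[0,0,0.36,0,0,0,0],[0,0,0.48,0,0,0,0],[0,0,0.6,0,0,0,0],[0,0,0.72,0,0,0,0],[0,0,0.84,0,0,0,0],[0,0,0.96,0,0,-10,0],[0,0,1.08,0,0,-20,0],[0,0,1.2,0,0,-30,0],[0,0,1.32,0,0,-35,0],[0,0,1.44,0,0,-40,0]]]}}

```text
time_s: 2.62
tool_pos: [615.0, -264.6, 209.8]
ee_rot: [[0.127, 0.992, -0.001], [0.992, -0.127, 0.0], [0.0, -0.001, -1.0]]
contact_force: [0.3, 0.8, 0.5]
finger_gap: 1.003
grip_force: 0.0
```

>>> {"api": "step_arm", "payload": {"motion": [[[0,0,0.12,0,0,0,0],[0,0,0.131,0,0,0,0],[0,0,0.131,0,0,0,0],[0,0,0.131,0,0,0,0]]]}}

```text
time_s: 2.95
tool_pos: [615.9, -264.3, 210.6]
ee_rot: [[0.003, 1.0, 0.001], [1.0, -0.003, -0.0], [-0.0, 0.001, -1.0]]
contact_force: [-0.3, -0.7, -0.7]
finger_gap: 0.996
grip_force: 0.0
```

Run:
```python
from h import *
from bench import telemetry
o=telemetry.get_obs();print(o["time_s"],o["tool_pos"],np.round(o["ee_rot"],3).tolist(),o["joints"],o["contact_force"])
p,d=eyes.snapshot("side");np.savez("side2.npz",p=p,d=d)
o=telemetry.get_obs();print(o["tool_pos"])
C=cloud("side",d);s=(np.hypot(C[...,0]-616,C[...,1]+264)<90)&(d>0)
for a in range(120,260,10):
    P=C[s&(abs(C[...,2]-a)<5)]
    if len(P): print(a,len(P),P.min(0).round(),P.max(0).round())
m=cv2.resize(p[40:240,280:480],(800,800))[:600];cv2.imwrite("pics/side2.png",m[:,:,::-1])
```

```text
2.95 [ 615.92762306 -264.34811461  210.55404128] [[0.003, 1.0, 0.001], [1.0, -0.003, -0.0], [-0.0, 0.001, -1.0]] [-2.32275640e+01  3.17729430e+01  4.77953945e+00  6.29635082e+01
 -2.20586591e-03  6.69689449e+01] [-0.27438819 -0.66555763 -0.68622902]
[ 616.10126916 -264.20585573  210.49964591]
150 7 [ 566. -271.  152.] [ 661. -255.  155.]
160 47 [ 559. -276.  155.] [ 672. -251.  165.]
170 58 [ 559. -277.  165.] [ 672. -252.  175.]
180 61 [ 559. -274.  175.] [ 671. -251.  185.]
190 54 [ 558. -276.  185.] [ 673. -252.  195.]
200 105 [ 541. -277.  195.] [ 688. -249.  205.]
210 166 [ 540. -283.  205.] [ 690. -245.  215.]
220 199 [ 542. -281.  215.] [ 688. -244.  225.]
230 171 [ 543. -283.  225.] [ 688. -243.  235.]
240 201 [ 545. -277.  235.] [ 684. -242.  245.]
250 239 [ 546. -277.  245.] [ 683. -243.  255.]
```

View pics/side2.png

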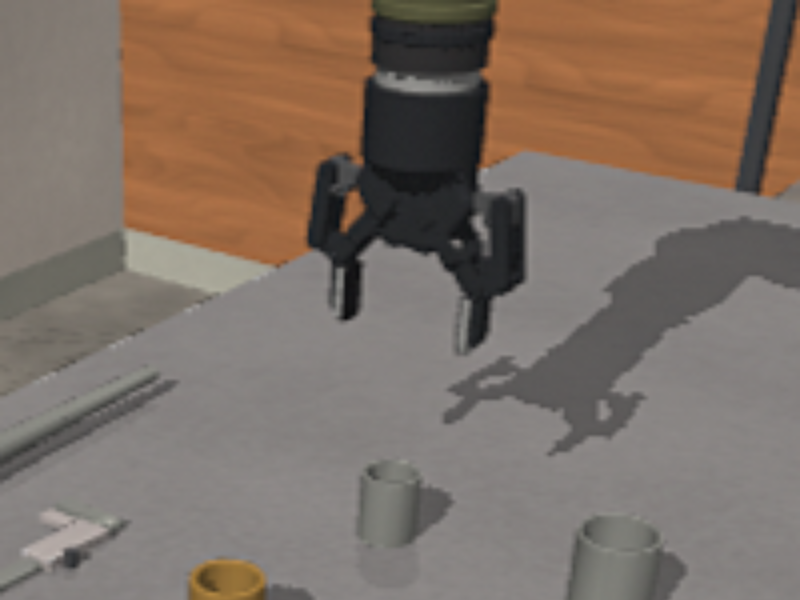

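The crop shows the open gripper centred over the small flask, which is at (390,500). The measured finger centre matches the tool pose to about 1 mm. I'm descending and gripping.

>>> {"api": "step_arm", "payload": {"motion": [[[0,0,0,0,0,-25,0],[0,0,0,0,0,-55,0],[0,0,0,0,0,-85,0],[0,0,0,0,0,-110,0],[0,0,0,0,0,-122,0],[0,0,0,0,0,-128,0],[0,0,0,0,0,-130,0],[0,0,0,0,0,-130,0]]], "force": 35}}

```text
time_s: 3.67
tool_pos: [616.9, -264.0, 80.7]
ee_rot: [[0.0, 1.0, 0.001], [1.0, -0.0, -0.001], [-0.001, 0.001, -1.0]]
contact_force: [0.6, 0.2, 0.6]
finger_gap: 0.999
grip_force: 0.0
```

>>> {"api": "step_arm", "payload": {"motion": [[[0,0,0,0,0,0,0.3],[0,0,0,0,0,0,0.4],[0,0,0,0,0,0,0.45],[0,0,0,0,0,0,0.5],[0,0,0,0,0,0,0.6],[0,0,0,0,0,0,0.8],[0,0,0,0,0,0,1],[0,0,0,0,0,0,1],[0,0,0,0,0,0,1],[0,0,0,0,0,0,1]]], "force": 35}}

```text
time_s: 4.5
tool_pos: [617.0, -264.0, 81.3]
ee_rot: [[0.0, 1.0, 0.002], [1.0, -0.0, -0.001], [-0.001, 0.002, -1.0]]
contact_force: [-0.8, 0.5, 5.1]
finger_gap: 0.496
grip_force: 35.2
```

>>> {"api": "step_arm", "payload": {"motion": [[[0,0,0,0,0,3,1],[0,0,0,0,0,12,1],[0,0,0,0,0,30,1],[0,0,0,0,0,55,1],[0,0,0,0,0,80,1],[0,0,0,0,0,105,1],[0,0,0,0,0,118,1],[0,0,0,0,0,120,1],[0,0,0,0,6,120,1],[0,0,0,0,24,120,1],[0,0,0,0,54,120,1],[0,0,0,0,90,120,1]]]}}

```text
time_s: 5.5
tool_pos: [615.0, -173.7, 197.7]
ee_rot: [[0.003, 1.0, -0.003], [1.0, -0.003, 0.001], [0.001, -0.003, -1.0]]
contact_force: [-0.1, 1.0, -2.1]
finger_gap: 0.494
grip_force: 35.7
```

>>> {"api": "step_arm", "payload": {"motion": [[[0,0,0,0,38,0,1],[0,0,0,0,76,0,1],[0,0,0,0,114,0,1],[0,0,0,0,152,0,1],[0,0,0,1,190,0,1],[0,0,0,2,228,0,1],[0,0,0,3,266,0,1],[0,0,0,4,304,0,1],[0,0,0,5,342,0,1],[0,0,0,6,380,0,1],[0,0,0,6.5,410,0,1],[0,0,0,6.5,430,0,1]]]}}

```text
time_s: 6.5
tool_pos: [621.0, 259.7, 197.5]
ee_rot: [[-0.003, 1.0, -0.004], [1.0, 0.003, -0.0], [-0.0, -0.004, -1.0]]
contact_force: [0.3, -1.2, -1.6]
finger_gap: 0.492
grip_force: 35.7
```

>>> {"api": "step_arm", "payload": {"motion": [[[0,0,0,0,12,-5,1],[0,0,0,0,18,-15,1],[0,0,0,0,21.6,-28,1],[0,0,0,0,21.6,-40,1],[0,0,0,0,21.6,-50,1],[0,0,0,0,21.6,-55,1],[0,0,0,0,21.6,-55,1],[0,0,0,0,21.6,-55,1],[0,0,0,0,21.6,-55,1]]]}}

```text
time_s: 7.25
tool_pos: [623.3, 277.5, 145.5]
ee_rot: [[0.001, 1.0, 0.001], [1.0, -0.001, 0.0], [0.0, 0.001, -1.0]]
contact_force: [0.2, 1.1, -1.3]
finger_gap: 0.487
grip_force: 35.7
```

```bash
cat >> h.py <<'E'
def look(tag,x,y,zlo,zhi,rad,box=None):
    from bench import telemetry
    o=telemetry.get_obs();print(o["time_s"].__round__(2),np.round(o["tool_pos"],1),np.round(o["ee_rot"],3).tolist(),np.round(o["contact_force"],1))
    for n in("top","side"):
        p,d=eyes.snapshot(n);np.savez(f"{n}{tag}.npz",p=p,d=d)
        C=cloud(n,d);hsv=cv2.cvtColor(p,cv2.COLOR_RGB2HSV)
        s=(np.hypot(C[...,0]-x,C[...,1]-y)<rad+12)&(d>0)&(C[...,2]>zlo)&(C[...,2]<zhi)&(p.max(-1)>55)
        P=C[s]
        if len(P)>10:
            f=lambda q:np.hypot(P[:,0]-q[0],P[:,1]-q[1])-rad
            q=least_squares(f,[x,y],loss="soft_l1",f_scale=1);print(n,"axis",q.x.round(1),len(P),np.abs(q.fun).mean().round(2),"zmin",np.percentile(P[:,2],[1,99]).round(1))
        v,u=np.where(s)
        if n=="side" and len(u):
            a,b=max(0,int(v.mean())-50),max(0,int(u.mean())-67)
            cv2.imwrite(f"pics/{n}{tag}.png",cv2.resize(p[a:a+100,b:b+134],(800,597),interpolation=cv2.INTER_CUBIC)[:,:,::-1])
E
python3 -c "
from h import *
look('3',623,278,50,108,21)"
```

```text
7.25 [623.3 277.5 145.5] [[0.001, 1.0, 0.001], [1.0, -0.001, 0.0], [0.0, 0.001, -1.0]] [ 0.2  1.1 -1.3]
top axis [621.4 275.7] 43 2.35 zmin [ 62.3 107.1]
side axis [621.2 276.4] 427 2.16 zmin [ 65.2 107.5]
```

View pics/side3.png

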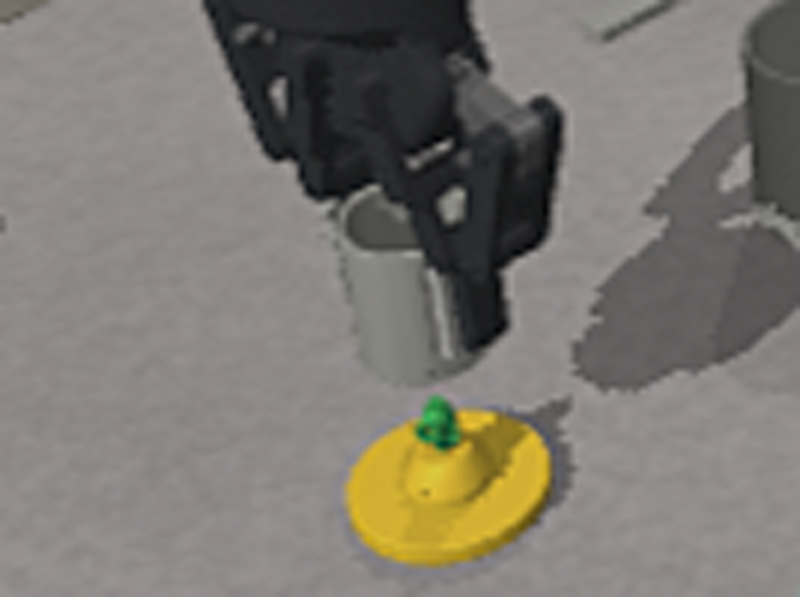

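The side view shows the small flask held upright just above the yellow base, with the wax tip at crop (437,405). I'll refine the axis measurement using only the outer surface.

```bash
cat >> h.py <<'E'
def outer(n,tag,x,y,z0,z1,rad):
    """axis of a held tube from its outer wall facing the camera, per height band"""
    f=np.load(f"{n}{tag}.npz");p,d=f["p"],f["d"];C=cloud(n,d);K,R,t=M(n);c=-R.T@t
    e=(c-[x,y,0])[:2];e/=np.hypot(*e)
    D=C[...,:2]-[x,y];rr=np.hypot(*np.moveaxis(D,-1,0))
    cs=(D@e)/rr
    s=(cs>0.3)&(abs(rr-rad)<6)&(d>0)&(np.ptp(p.astype(int),axis=-1)<25)&(abs(D[...,0])<rad*.85)
    for a,b in((z0,z1),(z0,(z0+z1)/2),((z0+z1)/2,z1)):
        P=C[s&(C[...,2]>a)&(C[...,2]<b)]
        g=lambda q:np.hypot(P[:,0]-q[0],P[:,1]-q[1])-rad
        q=least_squares(g,[x,y],loss="soft_l1",f_scale=.7);print(n,a,b,q.x.round(1),len(P),np.abs(q.fun).mean().round(2))
E
python3 -c "
from h import *
outer('side','3',623,278,68,108,21)
for k,(x,y,r,h) in dict(large=(630.8,80.9,33,75),med=(446.8,-259.2,27,62),small=(616.5,-263.6,21,50)).items(): print(k);outer('side','0',x,y,8,h-5,r)
"
```

```text
side 68 108 [623.8 276.9] 219 0.6
side 68 88.0 [623.8 277. ] 104 0.65
side 88.0 108 [623.9 276.9] 115 0.55
large
side 8 70 [631.5  80.1] 414 0.8
side 8 39.0 [631.5  80.2] 202 0.73
side 39.0 70 [631.5  80.1] 212 0.86
med
side 8 57 [ 446.8 -260.6] 282 1.18
side 8 32.5 [ 447.  -260.4] 137 1.25
side 32.5 57 [ 446.6 -260.6] 145 1.09
small
side 8 45 [ 617.9 -265.3] 134 1.26
side 8 26.5 [ 617.6 -265.5] 68 1.19
side 26.5 45 [ 618.2 -265.1] 66 1.31
```

>>> {"api": "step_arm", "payload": {"motion": [[[0,0,0,0,0.2,-5,1],[0,0,0,0,0.2,-10,1],[0,0,0,0,0.2,-15,1],[0,0,0,0,0.2,-20,1],[0,0,0,0,0.2,-25,1],[0,0,0,0,0.2,-30,1],[0,0,0,0,0.2,-34,1],[0,0,0,0,0.2,-38,1],[0,0,0,0,0.2,-42,1],[0,0,0,0,0.2,-45,1],[0,0,0,0,0.2,-47,1],[0,0,0,0,0.2,-48,1]]]}}

```text
time_s: 8.35
tool_pos: [622.6, 278.0, 96.5]
ee_rot: [[-0.0, 1.0, -0.0], [1.0, 0.0, -0.0], [-0.0, -0.0, -1.0]]
contact_force: [-0.3, 0.6, -1.1]
finger_gap: 0.489
grip_force: 35.7
```

>>> {"api": "step_arm", "payload": {"motion": [[[0,0,0,0,0,-2,1],[0,0,0,0,0,-4,1],[0,0,0,0,0,-5,1],[0,0,0,0,0,-6,1],[0,0,0,0,0,-7,1],[0,0,0,0,0,-7.5,1],[0,0,0,0,0,-7.5,1]]]}}

```text
time_s: 8.93
tool_pos: [622.8, 278.1, 89.5]
ee_rot: [[-0.0, 1.0, 0.0], [1.0, 0.0, 0.0], [0.0, 0.0, -1.0]]
contact_force: [-0.8, 0.4, -2.3]
finger_gap: 0.491
grip_force: 35.7
```

>>> {"api": "step_arm", "payload": {"motion": [[[0,0,0,0,0,-0.5,1],[0,0,0,0,0,-1,1],[0,0,0,0,0,-1.2,1],[0,0,0,0,0,-1.5,1],[0,0,0,0,0,-1.5,1]]]}}

```text
time_s: 9.35
tool_pos: [622.8, 278.1, 89.3]
ee_rot: [[-0.0, 1.0, 0.001], [1.0, 0.0, 0.0], [0.0, 0.001, -1.0]]
contact_force: [-2.5, -0.6, 5.0]
finger_gap: 0.491
grip_force: 36.2
```

>>> {"api": "step_arm", "payload": {"motion": [[[0,0,0,0,0,-0.2,1],[0,0,0,0,0,-0.4,1],[0,0,0,0,0,-0.6,1],[0,0,0,0,0,-0.6,1]]]}}

```text
time_s: 9.68
tool_pos: [622.8, 278.1, 89.3]
ee_rot: [[-0.0, 1.0, 0.001], [1.0, 0.0, 0.0], [0.0, 0.001, -1.0]]
contact_force: [-3.3, -1.8, 9.4]
finger_gap: 0.489
grip_force: 36.4
```

>>> {"api": "step_arm", "payload": {"motion": [[[0,0,0,0,0,0.5,1],[0,0,0,0,0,0.5,0.5],[0,0,0,0,0,0.5,0.45],[0,0,0,0,0,0.5,0.4],[0,0,0,0,0,0.5,0.3],[0,0,0,0,0,0.5,0.15],[0,0,0,0,0,0.5,0],[0,0,0,0,0,0.5,0],[0,0,0,0,0,0.5,0],[0,0,0,0,0,0.5,0]]]}}

```text
time_s: 10.52
tool_pos: [622.8, 278.1, 87.7]
ee_rot: [[-0.0, 1.0, -0.0], [1.0, 0.0, -0.0], [-0.0, -0.0, -1.0]]
contact_force: [-0.2, 0.2, -0.4]
finger_gap: 1.002
grip_force: 0.0
```

>>> {"api": "step_arm", "payload": {"motion": [[[0,0,0,0,0,8,0],[0,0,0,0,0,25,0],[0,0,0,0,0,50,0],[0,0,0,0,0,80,0],[0,0,0,0,0,110,0],[0,0,0,0,0,135,0],[0,0,0,-5,-20,145,0],[0,0,0,-10,-50,145,0],[0,0,0,-20,-85,145,0],[0,0,0,-30,-120,145,0],[0,0,0,-42,-155,145,0],[0,0,0,-55,-190,145,0]]]}}

```text
time_s: 11.52
tool_pos: [567.3, 86.7, 233.6]
ee_rot: [[-0.0, 1.0, 0.001], [1.0, 0.0, 0.0], [0.0, 0.001, -1.0]]
contact_force: [0.2, -0.8, 0.3]
finger_gap: 1.006
grip_force: 0.0
```

Run:
```python
from h import *
from bench import telemetry
o=telemetry.get_obs();print(o["time_s"],o["tool_pos"])
for n in("top","side"):
    p,d=eyes.snapshot(n);np.savez(f"{n}4.npz",p=p,d=d);C=cloud(n,d)
    s=(np.hypot(C[...,0]-623,C[...,1]-278)<35)&(abs(C[...,2]-58)<4)&(d>0)&(np.ptp(p.astype(int),axis=-1)<40);P=C[s];print(n,len(P),circ(P),P[:,2].mean())
    for q in((447,-260,62),(631,80,75)):
        s=(np.hypot(C[...,0]-q[0],C[...,1]-q[1])<50)&(abs(C[...,2]-q[2])<4)&(d>0);P=C[s];print(q,len(P),circ(P) if len(P)>20 else 0)
```

```text
11.5167 [567.33242417  86.66894982 233.63151094]Traceback (most recent call last):
  File "<stdin>", line 6, in <module>
  File "h.py", line 15, in circ
    c0=(P.max(0)+P.min(0))/2
        ~~~~~^^^
    return umr_maximum(a, axis, None, out, keepdims, initial, where)
ValueError: zero-size array to reduction operation maximum which has no identity
```

>>> {"api": "step_arm", "payload": {"motion": [[[0,0,0,-6,-20,0,0],[0,0,0,-18,-55,0,0],[0,0,0,-30,-90,0,0],[0,0,0,-42,-125,0,0],[0,0,0,-54,-160,0,0],[0,0,0,-66,-195,0,0],[0,0,0,-78,-230,0,0],[0,0,0,-90,-265,0,0],[0,0,0,-102,-300,-10,0],[0,0,0,-114,-330,-25,0],[0,0,0,-120,-345,-35,0],[0,0,0,-121.1,-347.5,-40,0]]]}}

```text
time_s: 12.57
tool_pos: [445.2, -261.8, 192.3]
ee_rot: [[0.004, 1.0, -0.001], [1.0, -0.004, -0.001], [-0.001, -0.001, -1.0]]
contact_force: [-0.5, -0.4, 0.3]
finger_gap: 1.001
grip_force: 0.0
```

Run:
```python
from h import *
from bench import telemetry
o=telemetry.get_obs();print(o["time_s"],o["tool_pos"])
for n in("top","side"):
    p,d=eyes.snapshot(n);np.savez(f"{n}4.npz",p=p,d=d);C=cloud(n,d)
    for q in((623,278,58),(447,-260,62),(631,80,75)):
        s=(np.hypot(C[...,0]-q[0],C[...,1]-q[1])<36)&(abs(C[...,2]-q[2])<4)&(d>0);P=C[s];print(n,q,len(P),(circ(P),P[:,2].mean()) if len(P)>20 else 0)
    if n=="side":cv2.imwrite("pics/side4.png",cv2.resize(p[200:320,140:300],(800,600))[:,:,::-1])
```

```text
12.5667 [ 445.23216947 -261.84044926  192.29489468]
top (623, 278, 58) 98 ((array([623.4, 276.7,  19.3]), np.float64(0.87)), np.float64(56.918881600713114))
top (447, -260, 62) 141 ((array([ 447.4, -259.7,   25.2]), np.float64(0.83)), np.float64(60.96624786413518))
top (631, 80, 75) 149 ((array([631.5,  80.1,  31.2]), np.float64(0.75)), np.float64(74.19649668521691))
side (623, 278, 58) 128 ((array([621.8, 278.3,  19.4]), np.float64(0.94)), np.float64(57.150698944434154))
side (447, -260, 62) 104 ((array([ 446.1, -258.5,   25.4]), np.float64(1.15)), np.float64(61.35046141022215))
side (631, 80, 75) 155 ((array([630.2,  81.7,  31.3]), np.float64(1.05)), np.float64(74.08868284876132))
```

View pics/side4.png

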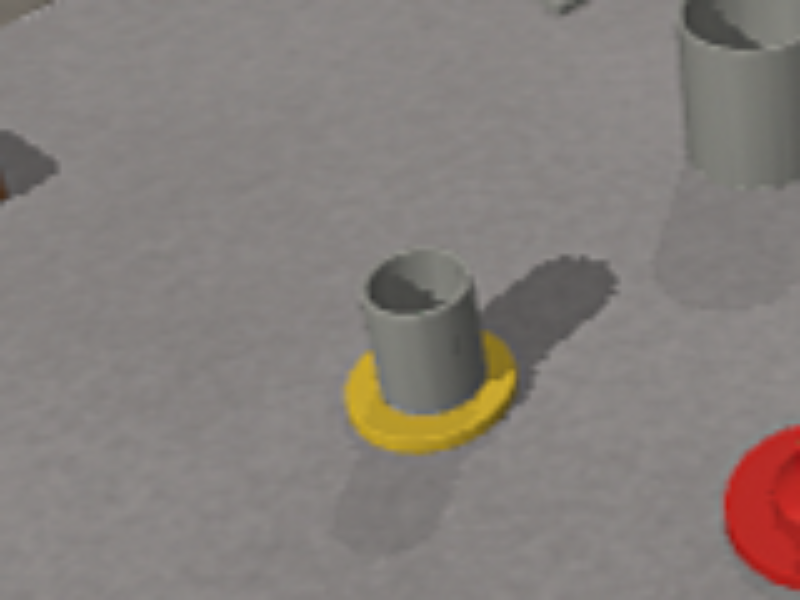

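The small flask stands upright and fully down on yellow, at crop (425,330), with its rim at 58 mm. Next is the medium flask.

>>> {"api": "step_arm", "payload": {"motion": [[[0,0,0,0,0,0,0],[0,0,0,0,0,-10,0],[0,0,0,0,0,-30,0],[0,0,0,0,0,-55,0],[0,0,0,0,0,-80,0],[0,0,0,0,0,-98,0],[0,0,0,0,0,-106,0],[0,0,0,0,0,-108,0],[0,0,0,0,0,-108,0]]], "force": 45}}

```text
time_s: 13.42
tool_pos: [447.1, -258.8, 84.8]
ee_rot: [[-0.001, 1.0, -0.0], [1.0, 0.001, 0.0], [0.0, -0.0, -1.0]]
contact_force: [-0.4, 0.1, 0.9]
finger_gap: 1.002
grip_force: 0.0
```

>>> {"api": "step_arm", "payload": {"motion": [[[0,0,0,0,0,0,0.2],[0,0,0,0,0,0,0.28],[0,0,0,0,0,0,0.32],[0,0,0,0,0,0,0.36],[0,0,0,0,0,0,0.45],[0,0,0,0,0,0,0.6],[0,0,0,0,0,0,0.8],[0,0,0,0,0,0,1],[0,0,0,0,0,0,1],[0,0,0,0,0,0,1]]], "force": 45}}

```text
time_s: 14.25
tool_pos: [447.2, -259.8, 85.9]
ee_rot: [[0.0, 1.0, 0.002], [1.0, -0.0, -0.001], [-0.001, 0.002, -1.0]]
contact_force: [-0.9, 0.1, 4.2]
finger_gap: 0.616
grip_force: 46.6
```

>>> {"api": "step_arm", "payload": {"motion": [[[0,0,0,0,0,3,1],[0,0,0,0,0,12,1],[0,0,0,0,0,30,1],[0,0,0,0,0,55,1],[0,0,0,0,0,80,1],[0,0,0,0,0,105,1],[0,0,0,0,0,118,1],[0,0,0,0,0,120,1],[0,0,0,0,6,120,1],[0,0,0,0,22,120,1],[0,0,0,0,48,120,1],[0,0,0,0,78,120,1]]]}}

```text
time_s: 15.25
tool_pos: [445.6, -180.7, 203.3]
ee_rot: [[0.002, 1.0, -0.003], [1.0, -0.002, 0.001], [0.001, -0.003, -1.0]]
contact_force: [-0.2, 0.1, -2.6]
finger_gap: 0.613
grip_force: 47.6
```

>>> {"api": "step_arm", "payload": {"motion": [[[0,0,0,1,34,0,1],[0,0,0,2,68,0,1],[0,0,0,3,102,0,1],[0,0,0,5,136,0,1],[0,0,0,7,170,0,1],[0,0,0,9,204,0,1],[0,0,0,11,238,0,1],[0,0,0,12,272,0,1],[0,0,0,13,306,0,1],[0,0,0,14,338,0,1],[0,0,0,15,364,0,1],[0,0,0,15.5,384,0,1]]]}}

```text
time_s: 16.25
tool_pos: [460.7, 204.7, 203.1]
ee_rot: [[-0.002, 1.0, -0.003], [1.0, 0.002, -0.0], [-0.0, -0.003, -1.0]]
contact_force: [0.2, -1.0, -2.5]
finger_gap: 0.613
grip_force: 47.6
```

>>> {"api": "step_arm", "payload": {"motion": [[[0,0,0,0,14,0,1],[0,0,0,0,21,-5,1],[0,0,0,0,25.1,-15,1],[0,0,0,0,25.1,-28,1],[0,0,0,0,25.1,-40,1],[0,0,0,0,25.1,-48,1],[0,0,0,0,25.1,-50,1],[0,0,0,0,25.1,-50,1],[0,0,0,0,25.1,-50,1]]]}}

```text
time_s: 17.0
tool_pos: [462.2, 227.2, 154.7]
ee_rot: [[0.001, 1.0, -0.0], [1.0, -0.001, -0.0], [-0.0, -0.0, -1.0]]
contact_force: [0.2, -0.8, -2.6]
finger_gap: 0.612
grip_force: 47.6
```

```bash
python3 -c "
from h import *
look('5',462.3,228,72,125,27)
outer('side','5',462.3,228,74,125,27)"
```

```text
17.0 [462.2 227.2 154.7] [[0.001, 1.0, -0.0], [1.0, -0.001, -0.0], [-0.0, -0.0, -1.0]] [ 0.2 -0.8 -2.6]
top axis [463.3 226.5] 35 2.09 zmin [ 72.4 102.5]
side axis [461.2 227.1] 935 1.79 zmin [ 72.4 124.3]
side 74 125 [463.  227.1] 459 0.58
side 74 99.5 [463.1 227.2] 225 0.58
side 99.5 125 [462.8 227.1] 234 0.58
```

View pics/side5.png

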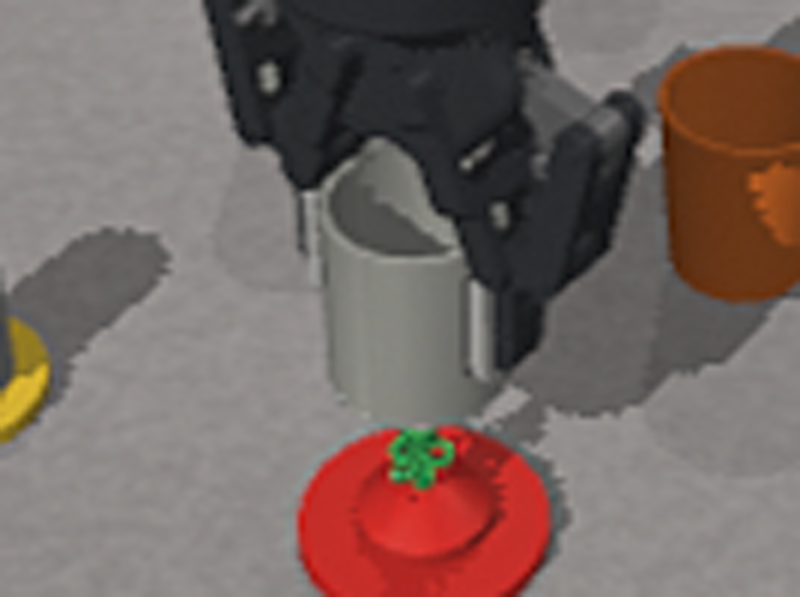

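The medium flask is upright above the red base, with the tree tip at (420,430) in the crop, and aligned within 0.5 mm. I'm lowering it.

>>> {"api": "step_arm", "payload": {"motion": [[[0,0,0,0,0,-5,1],[0,0,0,0,0,-10,1],[0,0,0,0,0,-15,1],[0,0,0,0,0,-21,1],[0,0,0,0,0,-27,1],[0,0,0,0,0,-33,1],[0,0,0,0,0,-38,1],[0,0,0,0,0,-43,1],[0,0,0,0,0,-47,1],[0,0,0,0,0,-51,1],[0,0,0,0,0,-54,1],[0,0,0,0,0,-55,1]]]}}

```text
time_s: 18.1
tool_pos: [462.0, 227.5, 99.3]
ee_rot: [[0.0, 1.0, -0.001], [1.0, -0.0, -0.0], [-0.0, -0.001, -1.0]]
contact_force: [0.0, 0.6, -2.4]
finger_gap: 0.614
grip_force: 47.6
```

>>> {"api": "step_arm", "payload": {"motion": [[[0,0,0,0,0,-1,1],[0,0,0,0,0,-2,1],[0,0,0,0,0,-3,1],[0,0,0,0,0,-4,1],[0,0,0,0,0,-4.6,1],[0,0,0,0,0,-5.1,1],[0,0,0,0,0,-5.6,1],[0,0,0,0,0,-6,1],[0,0,0,0,0,-6,1]]]}}

```text
time_s: 18.85
tool_pos: [462.2, 227.7, 94.0]
ee_rot: [[-0.0, 1.0, 0.0], [1.0, 0.0, 0.0], [0.0, 0.0, -1.0]]
contact_force: [-0.4, 0.2, -0.4]
finger_gap: 0.615
grip_force: 47.8
```

>>> {"api": "step_arm", "payload": {"motion": [[[0,0,0,0,0,-0.3,1],[0,0,0,0,0,-0.6,1],[0,0,0,0,0,-0.9,1],[0,0,0,0,0,-1.2,1],[0,0,0,0,0,-1.2,1]]]}}

```text
time_s: 19.27
tool_pos: [462.2, 227.7, 93.9]
ee_rot: [[-0.0, 1.0, 0.001], [1.0, 0.0, 0.0], [0.0, 0.001, -1.0]]
contact_force: [-3.3, -1.2, 9.9]
finger_gap: 0.615
grip_force: 48.7
```

Contact came at exactly +8 mm, so it is seated. Releasing.

>>> {"api": "step_arm", "payload": {"motion": [[[0,0,0,0,0,0.6,1],[0,0,0,0,0,0.6,0.38],[0,0,0,0,0,0.6,0.34],[0,0,0,0,0,0.6,0.3],[0,0,0,0,0,0.6,0.2],[0,0,0,0,0,0.6,0.1],[0,0,0,0,0,0.6,0],[0,0,0,0,0,0.6,0],[0,0,0,0,0,0.6,0],[0,0,0,0,0,0.6,0]]]}}

```text
time_s: 20.1
tool_pos: [462.2, 227.6, 93.2]
ee_rot: [[0.0, 1.0, -0.0], [1.0, -0.0, -0.0], [-0.0, -0.0, -1.0]]
contact_force: [0.9, 1.1, 0.6]
finger_gap: 1.002
grip_force: 0.0
```

>>> {"api": "step_arm", "payload": {"motion": [[[0,0,0,0,0,8,0],[0,0,0,0,0,25,0],[0,0,0,0,0,50,0],[0,0,0,0,0,78,0],[0,0,0,0,0,106,0],[0,0,0,0,0,126,0],[0,0,0,15,-14,130,0],[0,0,0,35,-32,130,0],[0,0,0,60,-54,130,0],[0,0,0,88,-78,130,0],[0,0,0,115,-103,130,0],[0,0,0,140,-125,130,0]]]}}

```text
time_s: 21.1
tool_pos: [603.4, 101.1, 224.1]
ee_rot: [[0.0, 1.0, 0.001], [1.0, -0.0, -0.0], [-0.0, 0.001, -1.0]]
contact_force: [0.3, 1.4, 0.9]
finger_gap: 1.001
grip_force: 0.0
```

>>> {"api": "step_arm", "payload": {"motion": [[[0,0,0,16,-13,0,0],[0,0,0,25,-20,0,0],[0,0,0,28.8,-22,0,0],[0,0,0,28.8,-22,0,0],[0,0,0,28.8,-22,0,0]]]}}

```text
time_s: 21.52
tool_pos: [630.1, 81.4, 223.2]
ee_rot: [[-0.001, 1.0, -0.001], [1.0, 0.001, 0.0], [0.0, -0.001, -1.0]]
contact_force: [-0.4, -0.6, -0.0]
finger_gap: 1.003
grip_force: 0.0
```

Run:
```python
from h import *
from bench import telemetry
o=telemetry.get_obs();print(o["time_s"],o["tool_pos"])
for n in("top","side"):
    p,d=eyes.snapshot(n);np.savez(f"{n}6.npz",p=p,d=d);C=cloud(n,d)
    for q in((623,278,58),(462,228,70),(631,80,75)):
        s=(np.hypot(C[...,0]-q[0],C[...,1]-q[1])<36)&(abs(C[...,2]-q[2])<4)&(d>0);P=C[s];print(n,q,len(P),(circ(P),P[:,2].mean()) if len(P)>20 else 0)
    if n=="side":cv2.imwrite("pics/side6.png",cv2.resize(p[180:340,160:373],(800,600))[:,:,::-1])
```

```text
21.5167 [630.05984724  81.41044717 223.24860973]
top (623, 278, 58) 0 0
top (462, 228, 70) 0 0
top (631, 80, 75) 69 ((array([631.6,  80.4,  31.4]), np.float64(0.78)), np.float64(74.13021472211354))
side (623, 278, 58) 128 ((array([622. , 278.4,  19.5]), np.float64(0.94)), np.float64(57.00801856648168))
side (462, 228, 70) 197 ((array([461.7, 228.6,  25.2]), np.float64(0.83)), np.float64(69.1999321668156))
side (631, 80, 75) 158 ((array([630.1,  81.5,  31.3]), np.float64(1.08)), np.float64(73.94970977425452))
```

View pics/side6.png

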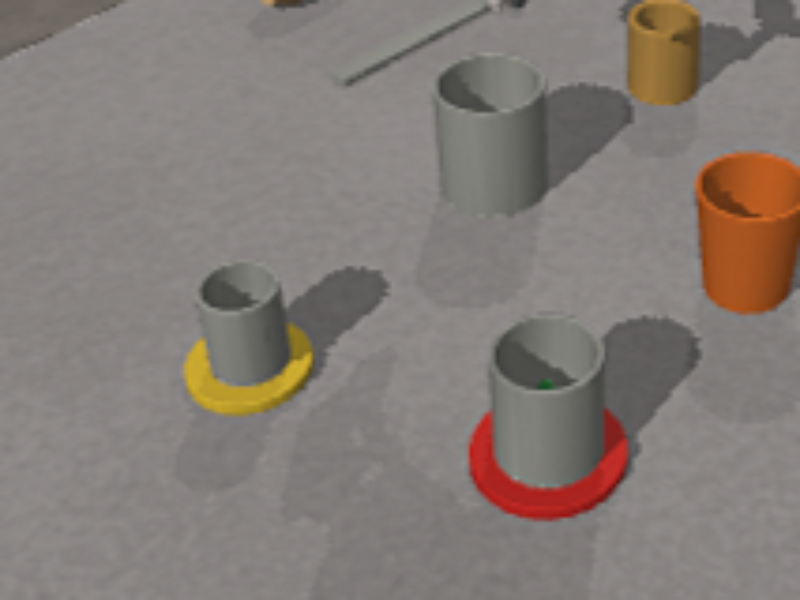

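Both placed flasks stand upright and flat: small at (242,320) and medium at (547,400). The bystanders are untouched. Now the large one.

>>> {"api": "step_arm", "payload": {"motion": [[[0,0,0,0,0,-10,0],[0,0,0,0,0,-30,0],[0,0,0,0,0,-55,0],[0,0,0,0,0,-80,0],[0,0,0,0,0,-100,0],[0,0,0,0,0,-116,0],[0,0,0,0,0,-126,0],[0,0,0,0,0,-131,0],[0,0,0,0,0,-131,0],[0,0,0,0,0,-131,0]]], "force": 60}}

```text
time_s: 22.45
tool_pos: [631.2, 81.0, 92.7]
ee_rot: [[-0.0, 1.0, 0.001], [1.0, 0.0, 0.0], [0.0, 0.001, -1.0]]
contact_force: [0.3, 0.3, -0.3]
finger_gap: 0.998
grip_force: 0.0
```

>>> {"api": "step_arm", "payload": {"motion": [[[0,0,0,0,0,0,0.1],[0,0,0,0,0,0,0.15],[0,0,0,0,0,0,0.19],[0,0,0,0,0,0,0.23],[0,0,0,0,0,0,0.3],[0,0,0,0,0,0,0.5],[0,0,0,0,0,0,0.8],[0,0,0,0,0,0,1],[0,0,0,0,0,0,1],[0,0,0,0,0,0,1],[0,0,0,0,0,0,1]]], "force": 60}}

```text
time_s: 23.37
tool_pos: [631.5, 80.7, 93.8]
ee_rot: [[0.0, 1.0, 0.002], [1.0, -0.0, 0.0], [0.0, 0.002, -1.0]]
contact_force: [-1.8, -0.1, 6.3]
finger_gap: 0.775
grip_force: 64.9
```

>>> {"api": "step_arm", "payload": {"motion": [[[0,0,0,0,0,3,1],[0,0,0,0,0,12,1],[0,0,0,0,0,30,1],[0,0,0,0,0,55,1],[0,0,0,0,0,80,1],[0,0,0,0,0,105,1],[0,0,0,0,0,118,1],[0,0,0,0,0,120,1],[0,0,0,-5,-5,120,1],[0,0,0,-16,-16,120,1],[0,0,0,-33,-33,120,1],[0,0,0,-54,-54,120,1]]]}}

```text
time_s: 24.37
tool_pos: [575.7, 26.6, 210.1]
ee_rot: [[-0.002, 1.0, -0.003], [1.0, 0.002, -0.0], [-0.0, -0.003, -1.0]]
contact_force: [0.0, -0.8, -2.8]
finger_gap: 0.771
grip_force: 67.4
```

>>> {"api": "step_arm", "payload": {"motion": [[[0,0,0,-22,-22,0,1],[0,0,0,-44,-44,0,1],[0,0,0,-66,-67,0,1],[0,0,0,-86,-88,0,1],[0,0,0,-104,-106,0,1],[0,0,0,-115,-117,0,1],[0,0,0,-119.6,-121.4,-5,1],[0,0,0,-119.6,-121.4,-15,1],[0,0,0,-119.6,-121.4,-28,1],[0,0,0,-119.6,-121.4,-38,1],[0,0,0,-119.6,-121.4,-42,1],[0,0,0,-119.6,-121.4,-42,1]]]}}

```text
time_s: 25.37
tool_pos: [456.0, -94.2, 168.3]
ee_rot: [[-0.0, 1.0, -0.004], [1.0, 0.0, 0.001], [0.001, -0.004, -1.0]]
contact_force: [-0.2, -0.8, -2.9]
finger_gap: 0.769
grip_force: 67.5
```

>>> {"api": "step_arm", "payload": {"motion": [[[0,0,0,0,0,0,1],[0,0,0,0,0,0,1]]]}}

```text
time_s: 25.53
tool_pos: [457.8, -94.6, 170.4]
ee_rot: [[-0.0, 1.0, 0.0], [1.0, 0.0, -0.0], [-0.0, 0.0, -1.0]]
contact_force: [0.4, 0.5, -2.3]
finger_gap: 0.768
grip_force: 67.5
```

```bash
python3 -c "
from h import *
look('7',457.3,-94.5,80,145,33)
outer('side','7',457.3,-94.5,82,145,33)"
```

```text
25.53 [457.8 -94.6 170.4] [[-0.0, 1.0, 0.0], [1.0, 0.0, -0.0], [-0.0, 0.0, -1.0]] [ 0.4  0.5 -2.3]
top axis [458.3 -95.1] 72 0.23 zmin [ 80.2 144.6]
side axis [457.6 -94.6] 1009 1.77 zmin [ 80.9 144.2]
side 82 145 [458.1 -95.1] 597 0.87
side 82 113.5 [458.1 -95.2] 296 0.89
side 113.5 145 [458.1 -95. ] 301 0.83
```

View pics/side7.png

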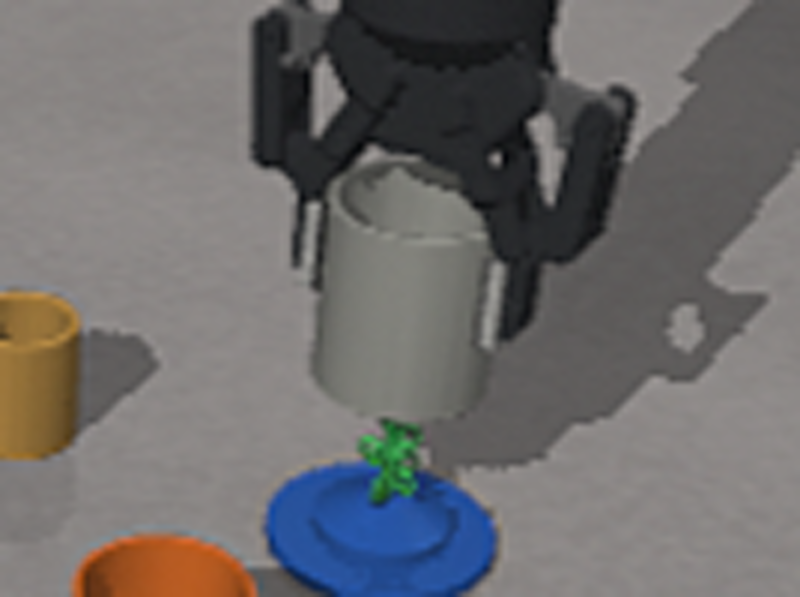

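The large flask is upright over the blue base, with the tree tip at (390,425) in the crop, and aligned within about 0.5 mm. I'm lowering it.

>>> {"api": "step_arm", "payload": {"motion": [[[0,0,0,0,0,-5,1],[0,0,0,0,0,-11,1],[0,0,0,0,0,-17,1],[0,0,0,0,0,-23,1],[0,0,0,0,0,-29,1],[0,0,0,0,0,-35,1],[0,0,0,0,0,-41,1],[0,0,0,0,0,-47,1],[0,0,0,0,0,-52,1],[0,0,0,0,0,-57,1],[0,0,0,0,0,-61,1],[0,0,0,0,0,-63,1]]]}}

```text
time_s: 26.63
tool_pos: [457.2, -94.7, 106.6]
ee_rot: [[-0.0, 1.0, -0.001], [1.0, 0.0, 0.0], [0.0, -0.001, -1.0]]
contact_force: [0.1, 1.0, -3.0]
finger_gap: 0.771
grip_force: 67.5
```

>>> {"api": "step_arm", "payload": {"motion": [[[0,0,0,0,0,-1,1],[0,0,0,0,0,-2,1],[0,0,0,0,0,-3,1],[0,0,0,0,0,-4,1],[0,0,0,0,0,-4.6,1],[0,0,0,0,0,-5.1,1],[0,0,0,0,0,-5.6,1],[0,0,0,0,0,-6,1],[0,0,0,0,0,-6,1]]]}}

```text
time_s: 27.38
tool_pos: [457.4, -94.8, 101.8]
ee_rot: [[0.0, 1.0, 0.0], [1.0, -0.0, -0.0], [-0.0, 0.0, -1.0]]
contact_force: [-2.1, 0.8, 3.4]
finger_gap: 0.768
grip_force: 68.1
```

>>> {"api": "step_arm", "payload": {"motion": [[[0,0,0,0,0,-0.3,1],[0,0,0,0,0,-0.6,1],[0,0,0,0,0,-0.9,1],[0,0,0,0,0,-1.2,1],[0,0,0,0,0,-1.2,1]]]}}

```text
time_s: 27.8
tool_pos: [457.4, -94.8, 101.7]
ee_rot: [[0.0, 1.0, 0.001], [1.0, -0.0, -0.0], [-0.0, 0.001, -1.0]]
contact_force: [-4.2, -0.3, 16.8]
finger_gap: 0.773
grip_force: 68.9
```

Seated. I'm releasing, rising, and backing off to a clear spot.

>>> {"api": "step_arm", "payload": {"motion": [[[0,0,0,0,0,0.8,1],[0,0,0,0,0,0.8,0.24],[0,0,0,0,0,0.8,0.2],[0,0,0,0,0,0.8,0.15],[0,0,0,0,0,0.8,0.1],[0,0,0,0,0,0.8,0.05],[0,0,0,0,0,0.8,0],[0,0,0,0,0,0.8,0],[0,0,0,0,0,0.8,0],[0,0,0,0,0,0.8,0]]]}}

```text
time_s: 28.63
tool_pos: [457.4, -94.7, 100.8]
ee_rot: [[0.0, 1.0, -0.0], [1.0, -0.0, 0.0], [0.0, -0.0, -1.0]]
contact_force: [-0.1, -1.0, 0.4]
finger_gap: 1.004
grip_force: 0.0
```

>>> {"api": "step_arm", "payload": {"motion": [[[0,0,0,0,0,8,0],[0,0,0,0,0,25,0],[0,0,0,0,0,50,0],[0,0,0,0,0,78,0],[0,0,0,0,0,106,0],[0,0,0,0,0,130,0],[0,0,0,-5,-20,145,0],[0,0,0,-15,-50,150,0],[0,0,0,-28,-82,150,0],[0,0,0,-42,-115,150,0],[0,0,0,-56,-148,150,0],[0,0,0,-70,-180,150,0]]]}}

```text
time_s: 29.63
tool_pos: [386.5, -276.1, 251.7]
ee_rot: [[-0.0, 1.0, 0.001], [1.0, 0.0, -0.001], [-0.001, 0.001, -1.0]]
contact_force: [1.1, -0.6, -0.2]
finger_gap: 0.999
grip_force: 0.0
```

>>> {"api": "step_arm", "payload": {"motion": [[[0,0,0,-14,-33,0,0],[0,0,0,-28,-66,0,0],[0,0,0,-42,-90,0,0],[0,0,0,-48,-100,0,0],[0,0,0,-48,-100,0,0]]]}}

```text
time_s: 30.05
tool_pos: [338.3, -376.6, 251.2]
ee_rot: [[0.004, 1.0, 0.0], [1.0, -0.004, -0.001], [-0.001, 0.0, -1.0]]
contact_force: [0.5, 0.0, 0.5]
finger_gap: 0.999
grip_force: 0.0
```

Run:
```python
from h import *
from bench import telemetry
o=telemetry.get_obs();print(o["time_s"],o["tool_pos"])
for n in("top","side"):
    p,d=eyes.snapshot(n);C=cloud(n,d)
    for q in((623,278,58),(462,228,70),(457,-94,83),(616,-71,55),(459,62,70)):
        s=(np.hypot(C[...,0]-q[0],C[...,1]-q[1])<40)&(abs(C[...,2]-q[2])<4)&(d>0);P=C[s];print(n,q,len(P),(circ(P),P[:,2].mean().round(1)) if len(P)>20 else 0)
    cv2.imwrite(f"pics/{n}8.png",p[:,:,::-1])
```

```text
30.05 [ 338.26830108 -376.60772658  251.24068212]
top (623, 278, 58) 101 ((array([623.5, 276.5,  19.2]), np.float64(0.75)), np.float64(56.9))
top (462, 228, 70) 141 ((array([463.1, 226.9,  25.2]), np.float64(0.84)), np.float64(69.0))
top (457, -94, 83) 175 ((array([458.2, -94.9,  31.2]), np.float64(0.81)), np.float64(82.1))
top (616, -71, 55) 158 ((array([616.3, -71.7,  21.3]), np.float64(1.25)), np.float64(54.1))
top (459, 62, 70) 155 ((array([459.2,  61.8,  29.1]), np.float64(0.78)), np.float64(69.2))
side (623, 278, 58) 131 ((array([621.9, 278.4,  19.4]), np.float64(0.87)), np.float64(57.0))
side (462, 228, 70) 202 ((array([461.7, 228.6,  25.3]), np.float64(0.87)), np.float64(69.1))
side (457, -94, 83) 156 ((array([456.7, -93.5,  31.4]), np.float64(1.0)), np.float64(82.1))
side (616, -71, 55) 112 ((array([614.5, -70.2,  21.2]), np.float64(1.47)), np.float64(54.2))
side (459, 62, 70) 176 ((array([457.8,  63.2,  29.2]), np.float64(0.95)), np.float64(69.1))
```

View pics/side8.png

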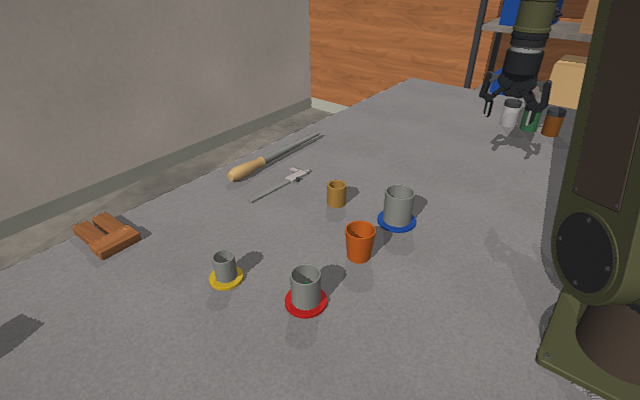

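View pics/top8.png

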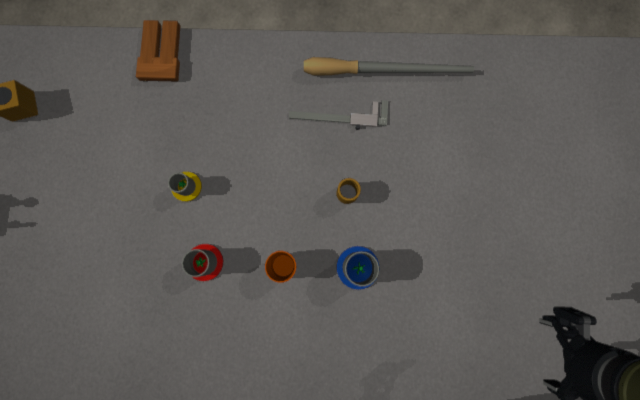

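Both views show the three flasks seated on their bases: small (224,265), medium (306,287) and large (398,205) in the side view. The rims sit at their base height plus 8 mm. The beaker, brass tube and caliper have not moved, and the arm is clear.

```bash
python3 -c "
from bench import job_done
print(job_done())"
```

```text
the job is handed in; nothing more can be done
None
```

The three flasks are upright and fully down on their bases (small on yellow, medium on red, large on blue), the beaker, brass tube and caliper are where they were, and the job was handed in at about 30 s.

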